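Hold a lunch box drawer open with the spoon handle through its release slot

TASK

Pick up the pale pink spoon, pass the end of its handle through the narrow slot in the front of the mint lunch box and push the sprung tongue behind it as far as it goes, so that the yellow drawer below slides out about 2 cm. The drawer springs shut again when the tongue is let go, so finish while still gripping the spoon, level and off the tray, and keep the tongue pushed in and the drawer open. Move the drawer only by way of the tongue, never touching it with the gripper, and leave the egg cup, the straw cup and the bowl where they stand.

Things in the scene. Friction and masses are not known exactly. Their poses are not given: they have to be found in the camera images.
- spoon: loose pale pink stiff toddler spoon, about 35 g, lying flat, bowl up, 155 mm long. Handle 16 mm wide (y), 12 mm thick (z), from x -30 to +75 mm. Neck and round bowl (36 mm across, 11 mm high, centre x -62 mm). Origin on the handle's underside (z = 0 on the tray), 75 mm from the handle's end; +x points to that end, z up. It balances near x = 0: grip it there across y.
- spoon_end (a point): tip of the spoon's handle end, at mid width and mid thickness; axes as spoon. The end is blunt: its last 6 mm are rounded with a 6 mm radius, seen from the side and from above.
- lunchbox: mint lunch box, white lid, fixed to the tray; 90 mm deep (x), 150 wide (y), 88.5 high; lid overhangs 3 mm all round. Origin: centre of its underside on the tray, z = 0. +x points out of its front (slot and drawer; face at x = +45 mm), which faces away from the robot, within 15 degrees. A dark blue mark on the lid's front edge is above the slot.
- slot (a point): centre of the slot, on the outer face of the lunch box front, 58 mm above the tray; axes as lunchbox (+x out of the box; the spoon goes in level along -x). 20 mm wide (y), 14 mm high (z), framed dark blue, in a 4 mm wall: the handle has 2 mm to spare in height, 4 mm in width. Only the tongue is behind it.
- tongue (a joint): travel (m) of the orange sprung tongue behind the slot: 0 at rest, its face 20 mm inside the front's outer face; 0.014 pushed in fully (34 mm inside). Moves along the lunch box -x. Spring: about 2 N to start, 5 N at the end; it returns when let go. Each 1 mm of tongue drives the drawer out 1.5 mm.
- drawer: yellow drawer front, 138 mm wide, 34 mm high, below the slot (5 to 39 mm above the tray), with a small pull lip. Origin coincides with lunchbox's when shut and moves along the lunch box +x as it opens, 21 mm at most.
- egg_cup: bystander: white ceramic egg cup with an egg in it, 50 mm across and 72 mm high, origin at the centre of its foot
- straw_cup: bystander: stainless steel straw cup with a mint lid and a short straw, 70 mm across and 118 mm high over the straw, origin at the centre of its foot
- bowl: bystander: small blue ceramic bowl, 80 mm across and 36 mm high, origin at the centre of its foot
Mind the look-alikes: they are no part of the job. Leave any purple look-alike of the spoon alone. Leave any red look-alike of the lunchbox alone.

How it is judged:
On the way, in this order (a step that is already met when the one before it is completed fails the run):
1. the spoon is gripped and lifted clear of the tray (height (world z) of each of spoon, spoon_end above 0.025 m and contact force between the fingers and spoon above 0.5 N), for 0.2 s.
2. the end of the handle is through the slot, the spoon still gripped (x of spoon_end in the frame of slot between -0.06 and -0.008 m and y of spoon_end in the frame of slot between -0.01 and 0.01 m and z of spoon_end in the frame of slot between -0.007 and 0.007 m and contact force between the fingers and spoon above 0.5 N), for 0.1 s.
At the end, for the whole second after the job is handed in: Gripper still grips the spoon (0.5 N), still and over 35 mm up, in line with the slot within 15 degrees, handle end 27 to 45 mm inside the slot's outer face; tongue pushed in at least 10 of 14 mm, drawer open at least 14.5 of 21 mm (value of joint tongue above 0.01 m and x of drawer in the frame of lunchbox above 0.0145 m and x of spoon_end in the frame of slot between -0.045 and -0.027 m and y of spoon_end in the frame of slot between -0.01 and 0.01 m and z of spoon_end in the frame of slot between -0.008 and 0.008 m and angle between the x axis of spoon and the x axis of lunchbox, either way round below 0.26 rad and height (world z) of spoon above 0.035 m and contact force between the fingers and spoon above 0.5 N and linear speed of spoon below 0.02 m/s); the arm keeps its last pose, push and grip.
It fails at once if the gripper or arm touches the drawer (contact force between any of the fingers, the arm and drawer above 0.5 N).
It fails at once if the egg cup, straw cup or bowl is shifted by more than 20 mm or tipped (distance of any of egg_cup, straw_cup, bowl from where it was at the start of the episode above 0.02 m or angle between any of egg_cup, straw_cup, bowl's own z axis and vertical above 0.35 rad).
It also fails if it takes over 45 s, if anything falls off the work surface, if the arm or the gripper's body presses on something with over 40 N, if the wrist force passes 120 N, or if a joint passes its speed limit or range.

ROBOT

A 6-joint arm with a two-finger parallel gripper is mounted at the origin on the work surface. World frame = base frame: x ahead of the robot, y to its left, z up, the work surface at z = 0. Lengths are in m, angles in rad, forces in N, time in s.
With the tool pointing down it reaches from about 0.325 to 0.85 m from the base axis. Payload 15.5 kg.
Tool frame: the origin (TCP) lies between the finger pads; the fingertips stand 22 mm ahead of it and the grasp point (between the pads) lies 3 mm ahead of it; z points along the fingers, y is the line along which they close (so a half turn about z gives the same grasp; the last joint's range is limited). The gripper opens to 91 mm and grips with 3 to 60 N. Pads are 32 mm wide; open, the fingers measure 118 mm over their backs; the gripper's body (76 mm by 178 mm) begins 60 mm behind the grasp point.
Start: joints at [-1.308, 0.494, 1.345, -0, 1.302, -0.096], TCP at [0.219, -0.585, 0.236] pointing down, gripper open.
Joint ranges: [-2.91, 2.91], [-0.82, 2.16], [0.22, 2.67], [-1.22, 4.37], [0.12, 2.79], [-3.08, 3.08]. Speed limits (rad/s): [1.89, 1.89, 2.57, 3.01, 3.01, 3.01].

INTERFACE

Orientations are given as a unit quaternion [x, y, z, w].
In Python, from station import bot gives the robot as it stands. The module is installed in compiled form; this text tells all that it offers.
- The arm moves only by the shell command python3 -m inch 'ROWS' [OPENING] [FORCE]. ROWS is a JSON object of lists of equal length, an entry for each row: "translation": the shift along the tool's x, y, z as a fraction of full scale, a list of three; "angular": the turn, a rotation vector about the tool's x, y, z as a fraction of full scale, a list of three. A call has 1 to 20 rows; each row is the pose to reach, as a shift and turn from the pose commanded when the call began, along the tool's axes at that moment; what a row does not reach only later rows make up. Full scale, the value 1, is 200 mm for a shift and pi/2 rad for a turn. A row lasts 1/12 s, in which the tool goes at most 41.7 mm and 7.16 degrees, less where a joint would pass 70% of its speed; a pose out of reach is approached as far as the arm can. A call with a number of a shift or a turn outside -1 to 1 is refused whole. A call with a gripper value outside its range is refused whole. OPENING is the opening, from 0 (shut) to 1 (fully open), set as the call begins (- or left out, the last holds). The fingers move at their own pace and stop on an object; FORCE is the grip in N (left out, the last holds). Time passes only in rows, so rows that repeat a pose let the fingers close. It gives the time, the measured TCP pose, the force, the opening and the grip force at its end, in the units of the state.
- bot.state(): the state, without advancing time (a new reading comes with each control period).
- bot.read_camera(name): name is "scene" or "top" or "wrist"; returns a dict with "color" (480x640x3 uint8, red, green, blue), "z_map" (480x640 float32, m along the optical axis (not along the pixel's ray), 0 where there is no reading), "fx", "fy", "cx", "cy" (pixels), "rvec" (rotation vector, rad) and "tvec" (3), from world to camera coordinates, as OpenCV has them; the wrist camera has in their place "hand_eye" (4x4, takes a point from camera to tool coordinates, whose origin is the TCP and whose axes are the flange's). Camera axes: x right, y down, z forward; pixel columns grow to the right and rows downward; lengths in m; the calibration is good to about 2 mm. A picture is of the moment at which its call begins: read the wrist's pose just before it.
- bot.close_job(): hands the job in; it is judged then, once.
The state is a dict: "clock": time; "joint_positions": joint angles; "joint_velocities": joint speeds; "joint_torque": joint torques, N m; "tool_pos": TCP position; "ee_rot": TCP orientation; "force": force on the tool from outside, world axes, zero at the start; "ft_torque": the same for the moment, N m; "finger_gap": finger opening in m; "finger_force": force on a finger pad.
Only numpy, scipy, OpenCV 4.12 (cv2) and the standard library are available. Lean on these libraries where they do the work, as an engineer would, in place of code of your own. Each camera call takes 0.05 s, during which the arm holds its last target. There are 200 camera calls.

## Working session

There is one attempt and no reset: what is moved stays moved. The work goes in short steps, Python scripts to look and compute and a shell command to move; the robot and the scene stay as the last step left them, time stands still between calls to the robot, and variables do not carry over. Pictures are saved under pics/ and viewed, at most 10 in all, crops included, and the job is handed in when it is done.

```bash
mkdir -p pics
cat > h.py <<'E'
import numpy as np,cv2
from scipy.spatial.transform import Rotation as R
from station import bot
def cam(n):
    s=bot.state(); c=bot.read_camera(n)
    if 'rvec' in c:
        M=cv2.Rodrigues(np.array(c['rvec'],float))[0]; t=np.array(c['tvec'],float).ravel()
        c['Rw']=M.T; c['o']=-M.T@t
    else:
        H=np.array(c['hand_eye']); T=np.eye(4); T[:3,:3]=R.from_quat(s['ee_rot']).as_matrix(); T[:3,3]=s['tool_pos']
        W=T@H; c['Rw']=W[:3,:3]; c['o']=W[:3,3]
    return c
def pts(c):
    v,u=np.mgrid[:480,:640]; z=c['z_map']
    P=np.dstack([(u-c['cx'])/c['fx']*z,(v-c['cy'])/c['fy']*z,z])
    return P@c['Rw'].T+c['o']
def plane(c,u,v,h):
    d=c['Rw']@np.array([(u-c['cx'])/c['fx'],(v-c['cy'])/c['fy'],1]); return c['o']+d*(h-c['o'][2])/d[2]
def save(c,n): cv2.imwrite('pics/'+n,c['color'][:,:,::-1])
E
python3 - <<'E'
from h import *
s=bot.state(); print({k:np.round(v,3) for k,v in s.items()})
for n in('scene','top'):
    c=cam(n); save(c,n+'1.png'); print(n,c['o'],c['Rw'][:,2])
E
```

```text
{'clock': np.float64(0.0), 'joint_positions': array([-1.308,  0.494,  1.346, -0.   ,  1.302, -0.095]), 'joint_velocities': array([-0.   , -0.   , -0.001,  0.001, -0.001, -0.001]), 'joint_torque': array([-4.0000e-03, -8.7885e+01, -3.8186e+01,  7.1000e-02,  5.3000e-02,
       -0.0000e+00]), 'tool_pos': array([ 0.219, -0.585,  0.235]), 'ee_rot': array([ 0.984,  0.178, -0.   , -0.001]), 'force': array([0.261, 0.437, 0.491]), 'ft_torque': array([-0.002, -0.02 ,  0.   ]), 'finger_force': np.float64(0.0), 'finger_gap': np.float64(0.091)}
scene [ 0.84344787 -0.56051414  0.83461867] [-0.32925998  0.58772781 -0.73902902]
top [0.41173052 0.059266   1.1755462 ] [ 0.07224827 -0.02319092 -0.99711703]
```

View pics/scene1.png

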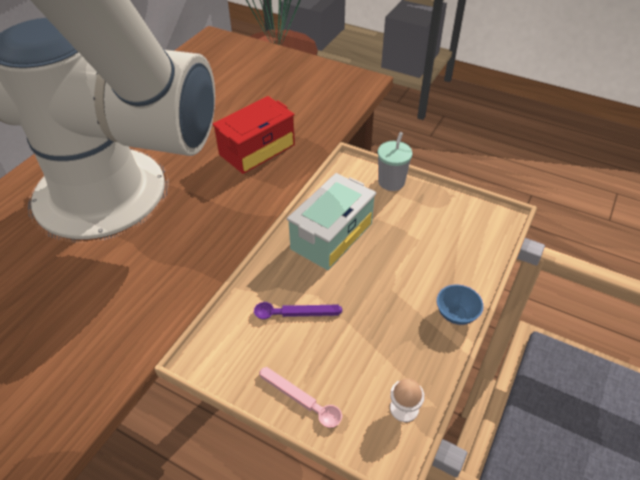

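View pics/top1.png

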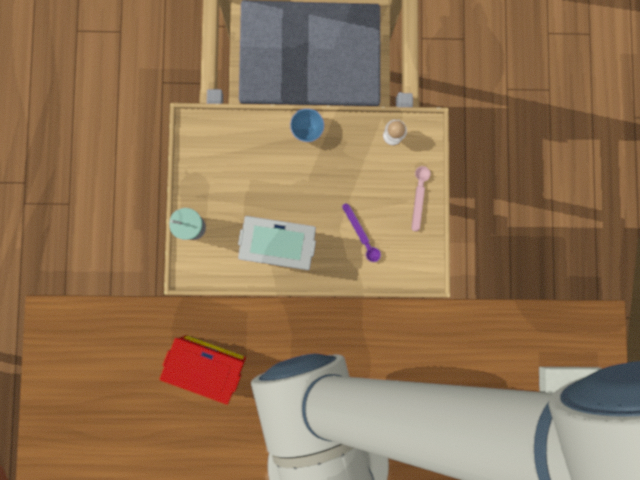

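The scene view shows the pink spoon at about (300,397), the purple look-alike at (300,310) and the mint box at (332,220), with its slot facing right. In the top view the pink handle's end is at (417,228), its bowl at (424,174), and the lid's blue mark at (279,227). The box front faces +x and the spoon's handle end points back towards the robot.

```bash
cat > meas.py <<'E'
from h import *
def pink(c):
    hsv=cv2.cvtColor(c['color'],cv2.COLOR_RGB2HSV); 
    m=((hsv[...,0]>165)|(hsv[...,0]<6))&(hsv[...,1]>40)&(hsv[...,1]<140)&(hsv[...,2]>150)
    m=cv2.morphologyEx(m.astype(np.uint8),cv2.MORPH_OPEN,np.ones((2,2)))
    n,l,st,ce=cv2.connectedComponentsWithStats(m); k=1+np.argmax(st[1:,4]); return l==k,st[k]
def blue(c):
    hsv=cv2.cvtColor(c['color'],cv2.COLOR_RGB2HSV)
    return (hsv[...,0]>105)&(hsv[...,0]<130)&(hsv[...,1]>110)&(hsv[...,2]<130)
if __name__=='__main__':
  for n in('top','scene'):
    c=cam(n); P=pts(c); m,st=pink(c); Q=P[m]; print(n,'pink',st,'z',np.percentile(Q[:,2],[5,50,95]).round(4))
    ray=np.array([plane(c,u,v,.018) for v,u in np.argwhere(m)])
    mu=ray.mean(0)[:2]; w,V=np.linalg.eigh(np.cov(ray[:,:2].T)); a=V[:,1]; a=a*-np.sign(a[0]); t=(ray[:,:2]-mu)@a
    print(' mean',mu.round(4),'axis(-x)',a.round(4),'ends',(mu+a*t.max()).round(4),(mu+a*t.min()).round(4),'len',np.ptp(t))
    near=(P[...,0]>.25)&(P[...,0]<.8)&(np.abs(P[...,1])<.35)
    zz=P[...,2][near]; h,e=np.histogram(zz,np.arange(-.02,.2,.003)); print(' tray z mode',e[h.argmax()]+.0015,np.median(zz[abs(zz-e[h.argmax()])<.01]))
    b=blue(c)&near; k,l,s2,ce=cv2.connectedComponentsWithStats(b.astype(np.uint8))
    for i in range(1,k):
        if s2[i,4]>8: print(' blue',s2[i],ce[i].round(1),np.median(P[l==i],0).round(4))
    # lid
    hsv=cv2.cvtColor(c['color'],cv2.COLOR_RGB2HSV)
    L=(P[...,2]>.08)&(P[...,2]<.105)&near&(P[...,1]>-.05)&(P[...,1]<.16)
    l=cv2.morphologyEx(L.astype(np.uint8),cv2.MORPH_OPEN,np.ones((3,3)))>0
    q=P[l]; print(' lid z',np.median(q[:,2])); r=cv2.minAreaRect(q[:,:2].astype(np.float32)); print(' rect',r)
E
python3 meas.py
```

```text
top pink [413 168  18  64 509] z [-0.0019  0.0087  0.0135]
 mean [ 0.6114 -0.2091] axis(-x) [-0.9905  0.1377] ends [ 0.5317 -0.198 ] [ 0.6807 -0.2187] len 0.15049529322264965
 tray z mode -0.0005000000000000052 -0.0012655497736874244
 blue [203 354   8   3   9] [206.3 355. ] [0.2545 0.2655 0.0872]
 lid z 0.08643834915102966
 rect ((0.4931609630584717, 0.1013089120388031), (0.12812919914722443, 0.09589070081710815), 82.17138671875)
scene pink [ 261  369   82   60 1149] z [0.0029 0.0111 0.0145]
 mean [ 0.6218 -0.2145] axis(-x) [-0.9927  0.1206] ends [ 0.5395 -0.2045] [ 0.6876 -0.2225] len 0.14915583604246888
 tray z mode -0.0005000000000000052 0.0007213092657664677
 blue [345 210   6   5  10] [347.5 212. ] [0.5294 0.114  0.0883]
 lid z 0.08835542037895117
 rect ((0.49178627133369446, 0.10075953602790833), (0.13154283165931702, 0.09800682961940765), 82.12666320800781)
```

```bash
cat > go.py <<'E'
import sys; from h import *
def go(pos,yaw):
    s=bot.state(); M=R.from_quat(s['ee_rot']).as_matrix()
    T=R.from_euler('xz',[180,0],degrees=True); T=R.from_euler('z',yaw,degrees=True)*T
    d=M.T@(np.array(pos)-s['tool_pos']); w=(R.from_matrix(M).inv()*T).as_rotvec()
    print('t',s['clock'],'tool',s['tool_pos'].round(4),'yaw',np.degrees(np.arctan2(M[1,0],M[0,0])).round(2),'trans',(d/.2).round(4),'ang',(w/(np.pi/2)).round(4))
if __name__=='__main__': a=[float(x) for x in sys.argv[1:]]; go(a[:3],a[3])
E
python3 go.py .57 -.205 .235 -7.3
python3 - <<'E'
from h import *
c=cam('wrist'); print(c['hand_eye'],c['fx'])
E
```

```text
t 0.2 tool [ 0.2194 -0.585   0.2356] yaw 20.56 trans [ 2.3086 -1.1635  0.0037] ang [-5.000e-04  1.000e-04  3.095e-01]
[[-1.33446381e-04 -9.60900984e-01 -2.76892182e-01  7.82326283e-02]
 [ 9.99999949e-01 -2.08727448e-04  2.42404954e-04  5.00832353e-04]
 [-2.90722157e-04 -2.76892136e-01  9.60900963e-01 -1.47976612e-01]
 [ 0.00000000e+00  0.00000000e+00  0.00000000e+00  1.00000000e+00]] 427.8048569938942
```

```bash
python3 -m inch '{"translation":[[0.96,-0.48,0],[0.96,-0.48,0],[0.96,-0.48,0],[0.96,-0.48,0],[0.96,-0.48,0],[0.96,-0.48,0]],"angular":[[0,0,0],[0,0,0],[0,0,0],[0,0,0],[0,0,0],[0,0,0]]}'
python3 -m inch '{"translation":[[0.96,-0.48,0],[0.96,-0.48,0],[0.96,-0.48,0],[0.96,-0.48,0],[0.96,-0.48,0],[0.96,-0.48,0]],"angular":[[0,0,0.05],[0,0,0.1],[0,0,0.15],[0,0,0.2],[0,0,0.25],[0,0,0.3]]}'
python3 go.py .57 -.205 .235 -7.3
```

```text
clock: 0.75
tool_pos: [0.3687, -0.4234, 0.236]
ee_rot: [0.984, 0.18, 0.0, -0.001]
force: [-1.2, -0.0, 0.1]
finger_gap: 0.0911
finger_force: 0.0
clock: 1.25
tool_pos: [0.515, -0.2661, 0.2359]
ee_rot: [0.998, -0.056, 0.001, -0.001]
force: [-0.9, 0.6, 0.9]
finger_gap: 0.0914
finger_force: 0.0
t 1.25 tool [ 0.515  -0.2661  0.2359] yaw -6.46 trans [ 0.239  -0.3345  0.0053] ang [-0.0008 -0.0007  0.0093]
```

```bash
python3 -m inch '{"translation":[[0.24,-0.33,0],[0.24,-0.33,0],[0.24,-0.33,0],[0.24,-0.33,0],[0.24,-0.33,0]],"angular":[[0,0,0.01],[0,0,0.01],[0,0,0.01],[0,0,0.01],[0,0,0.01]]}'
cat > sp.py <<'E'
from meas import *
c=cam('wrist'); save(c,'wrist1.png'); m,st=pink(c); P=pts(c); print(st,np.percentile(P[m][:,2],[5,50,90]).round(4))
ray=np.array([plane(c,u,v,.011) for v,u in np.argwhere(m)])[:,:2]
r=cv2.minAreaRect(ray.astype(np.float32)); print(r)
mu=ray.mean(0); w,V=np.linalg.eigh(np.cov(ray.T)); a=V[:,1]*-np.sign(V[0,1])
for _ in range(3):
    t=(ray-mu)@a; e=t.max(); h=ray[(t<e-.008)&(t>e-.095)]
    mu=h.mean(0); w,V=np.linalg.eigh(np.cov(h.T)); a=V[:,1]*-np.sign(V[0,1])
t=(ray-mu)@a; n=np.array([-a[1],a[0]]); k=(t<t.max()-.008)&(t>t.max()-.095)
print('end',mu+a*t.max(),'origin',mu+a*(t.max()-.075),'yaw of -a',np.degrees(np.arctan2(-a[1],-a[0])),'len',np.ptp(t),'width',np.percentile((ray-mu)[k]@n,[1,99]))
E
python3 sp.py
```

```text
clock: 1.67
tool_pos: [0.5665, -0.2104, 0.2357]
ee_rot: [0.998, -0.064, -0.0, 0.0]
force: [-0.6, -0.6, 0.1]
finger_gap: 0.0909
finger_force: 0.0
[290  62  30  41 685] [0.0018 0.0048 0.0089]
((0.6693389415740967, -0.21301871538162231), (0.023462319746613503, 0.03130601719021797), 80.93824768066406)
end [ 0.66182528 -0.19990278] origin [ 0.71809284 -0.24949069] yaw of -a -41.389328652646824 len 0.032305935708789486 width [-0.00737988  0.02056975]
```

View pics/wrist1.png

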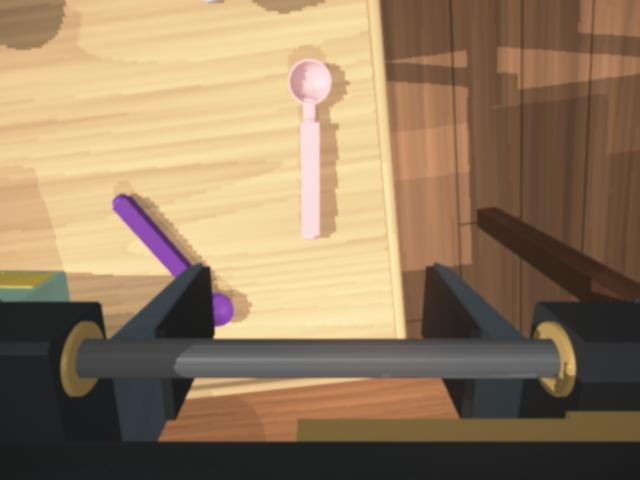

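The wrist view shows the pink spoon running from its bowl at (310,82) to the handle end at (311,238), almost in line with the tool. The mask missed the handle because its saturation is low here, so I'm loosening that threshold.

```bash
sed -i 's/\[...,1\]>40/[...,1]>14/; s/\[...,2\]>150/[...,2]>140/' meas.py; python3 sp.py; python3 go.py .61 -.209 .1 -7.3
```

```text
[ 289   61   42  179 3575] [0.0013 0.01   0.0118]
((0.609757661819458, -0.21080367267131805), (0.033704206347465515, 0.1506616324186325), 83.08985900878906)
end [ 0.53507985 -0.20097031] origin [ 0.60948245 -0.21041771] yaw of -a -7.236505796539029 len 0.1506270978498863 width [-0.0071091   0.00689273]
t 1.7667 tool [ 0.566  -0.2112  0.2359] yaw -7.4 trans [ 0.2169 -0.0393  0.6793] ang [ 0.0001  0.0002 -0.0011]
```

```bash
python3 -m inch '{"translation":[[0.21,-0.03,0.2],[0.21,-0.03,0.4],[0.21,-0.03,0.6],[0.21,-0.03,0.8],[0.21,-0.03,0.8],[0.21,-0.03,0.8]],"angular":[[0,0,0],[0,0,0],[0,0,0],[0,0,0],[0,0,0],[0,0,0]]}' 0.45
python3 go.py .6085 -.2105 .0245 -7.3
```

```text
clock: 2.27
tool_pos: [0.6071, -0.21, 0.0738]
ee_rot: [0.998, -0.065, -0.003, -0.001]
force: [-0.5, -0.4, 0.9]
finger_gap: 0.0541
finger_force: 0.0
t 2.2667 tool [ 0.6071 -0.21    0.0738] yaw -7.41 trans [0.0088 0.0019 0.2464] ang [-0.0009  0.0033 -0.0013]
```

```bash
python3 -m inch '{"translation":[[0,0,0.1],[0,0,0.2],[0,0,0.242],[0,0,0.242],[0,0,0.242]],"angular":[[0,0,0],[0,0,0],[0,0,0],[0,0,0],[0,0,0]]}' 0.4
python3 -m inch '{"translation":[[0,0,0],[0,0,0],[0,0,0],[0,0,0],[0,0,0],[0,0,0],[0,0,0],[0,0,0]],"angular":[[0,0,0],[0,0,0],[0,0,0],[0,0,0],[0,0,0],[0,0,0],[0,0,0],[0,0,0]]}' 0 35
```

```text
clock: 2.68
tool_pos: [0.6098, -0.2104, 0.0294]
ee_rot: [0.998, -0.064, 0.001, 0.0]
force: [0.3, 0.0, -0.4]
finger_gap: 0.0361
finger_force: 0.0
clock: 3.35
tool_pos: [0.6096, -0.21, 0.0284]
ee_rot: [0.998, -0.064, 0.001, 0.0]
force: [-1.5, 0.5, 8.2]
finger_gap: 0.0158
finger_force: 35.0
```

```bash
python3 -m inch '{"translation":[[0,0,-0.1],[0,0,-0.2],[0,0,-0.35],[0,0,-0.5],[0,0,-0.65],[0,0,-0.65],[0,0,-0.65],[0,0,-0.65]],"angular":[[0,0,0],[0,0,0],[0,0,0],[0,0,0],[0,0,0],[0,0,0],[0,0,0],[0,0,0]]}'
cat > box.py <<'E'
from meas import *
# box geometry from top & scene
for n in('top','scene'):
    c=cam(n); P=pts(c)
    L=(P[...,2]>.078)&(P[...,2]<.1)&(P[...,0]>.41)&(P[...,0]<.58)&(P[...,1]>.0)&(P[...,1]<.205)
    k,l,st,ce=cv2.connectedComponentsWithStats(cv2.morphologyEx(L.astype(np.uint8),cv2.MORPH_OPEN,np.ones((3,3)))); i=1+np.argmax(st[1:,4])
    ij=np.argwhere(l==i); ray=np.array([plane(c,u,v,.0885) for v,u in ij])[:,:2]
    r=cv2.minAreaRect(ray.astype(np.float32)); print(n,'lid rect',r)
    m=blue(c)&(P[...,0]>.45)&(P[...,0]<.58)&(P[...,1]>.03)&(P[...,1]<.17)
    if n=='scene': save(c,'scene2.png')
    k,l,st,ce=cv2.connectedComponentsWithStats(m.astype(np.uint8))
    for i in range(1,k):
        if st[i,4]>2: print(' blue',st[i],np.median(P[l==i],0).round(4), plane(c,*ce[i],.0885).round(4),plane(c,*ce[i],.058).round(4))
E
python3 box.py; python3 go.py 0.6 0.1 .1 -7.3
python3 - <<'E'
from h import *
c=cam('wrist'); save(c,'wrist2.png'); c=cam('scene'); cv2.imwrite('pics/scene3.png',cv2.resize(c['color'][140:460,220:540,::-1],(640,640))[:600])
E
```

```text
clock: 4.02
tool_pos: [0.6088, -0.2096, 0.1572]
ee_rot: [0.998, -0.064, -0.0, -0.0]
force: [-1.4, -0.3, -1.8]
finger_gap: 0.0155
finger_force: 35.0
top lid rect ((0.5283451676368713, 0.18092824518680573), (0.04151599109172821, 0.08082780241966248), 46.15187454223633)
scene lid rect ((0.510162889957428, 0.12376826256513596), (0.1453980803489685, 0.07321818172931671), 82.6229476928711)
 blue [345 210   6   5  10] [0.5289 0.1144 0.0879] [0.5292 0.1137 0.0885] [0.5164 0.1413 0.058 ]
t 4.1167 tool [ 0.6085 -0.2095  0.1564] yaw -7.34 trans [-0.2393 -1.5292  0.2831] ang [-0.0004  0.0012 -0.0005]
```

View pics/wrist2.png

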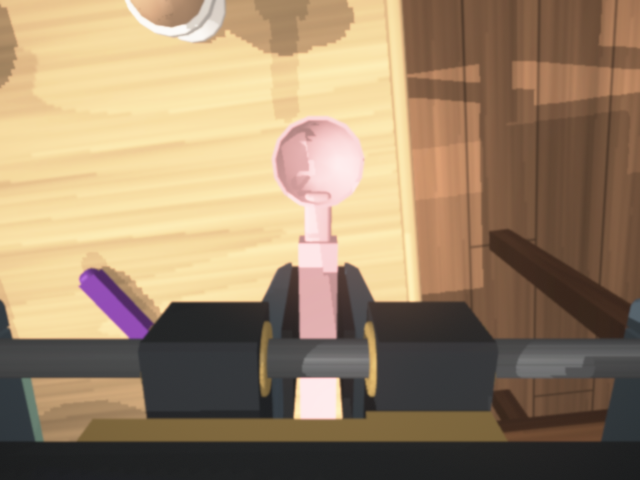

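View pics/scene3.png

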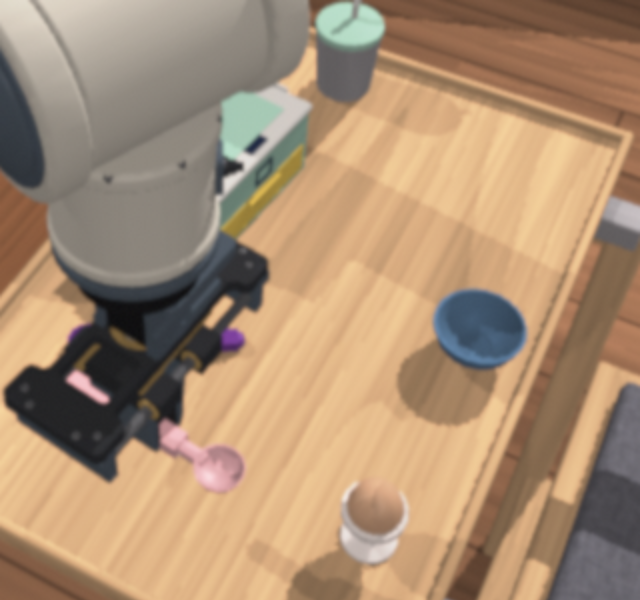

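The wrist view shows the spoon held square between the pads, with its bowl at (319,162). In the scene crop the slot frame is at (264,172), which is scene pixel (352,226), with the mark above it. I'll carry the spoon near the box, offset to one side, so the wrist camera can see the slot up close.

```bash
python3 -m inch '{"translation":[[-0.05,-0.1,-0.1],[-0.1,-0.25,-0.2],[-0.15,-0.4,-0.3],[-0.2,-0.55,-0.4],[-0.25,-0.7,-0.47],[-0.3,-0.85,-0.47],[-0.365,-1.0,-0.47]],"angular":[[0,0,0],[0,0,0],[0,0,0],[0,0,0],[0,0,0],[0,0,0.006],[0,0,0.006]]}'
python3 -m inch '{"translation":[[0,-0.12,0],[0,-0.24,0],[0,-0.34,0],[0,-0.34,0],[0,-0.34,0],[0,-0.34,0]],"angular":[[0,0,0],[0,0,0],[0,0,0],[0,0,0],[0,0,0],[0,0,0]]}'
python3 go.py 0.57 0.069 .25 -7.85
python3 - <<'E'
from meas import *
c=cam('wrist'); save(c,'wrist3.png')
P=pts(c); b=blue(c)&(P[...,2]>.03)&(P[...,2]<.1)&(P[...,1]>.03)
k,l,st,ce=cv2.connectedComponentsWithStats(b.astype(np.uint8))
for i in range(1,k):
    if st[i,4]>5: print(st[i],ce[i].round(1),np.median(P[l==i],0).round(4),plane(c,*ce[i],.0885).round(4),plane(c,*ce[i],.058).round(4))
E
```

```text
clock: 4.8
tool_pos: [0.5624, -0.0008, 0.2519]
ee_rot: [0.998, -0.069, 0.001, 0.0]
force: [0.4, 0.3, -1.1]
finger_gap: 0.0155
finger_force: 35.0
clock: 5.3
tool_pos: [0.5714, 0.0648, 0.251]
ee_rot: [0.998, -0.069, -0.0, 0.0]
force: [0.7, 0.1, -0.1]
finger_gap: 0.0157
finger_force: 35.0
t 5.3 tool [0.5714 0.0648 0.251 ] yaw -7.87 trans [-0.0098 -0.0197  0.0051] ang [ 0.0003  0.0006 -0.0002]
```

View pics/wrist3.png

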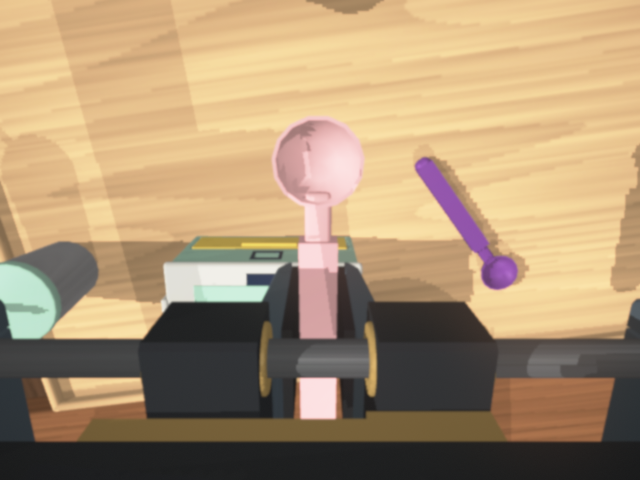

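The slot's dark frame is visible at about (267,254), with the lid mark at (262,280) and the lid's front edge at about row 263. Next I'll localise them.

```bash
cat > slot.py <<'E'
from meas import *
def slot(c,yaw0):
    g=c['color'].astype(int); P=pts(c)
    d=(g.max(2)<105)
    d[:235]=0;d[296:]=0;d[:,:215]=0;d[:,278:]=0
    k,l,st,ce=cv2.connectedComponentsWithStats(d.astype(np.uint8))
    for i in range(1,k):
        if st[i,4]>10:
            u=st[i,0]+(st[i,2]-1)/2; v=st[i,1]+(st[i,3]-1)/2
            print(st[i],'z',np.median(P[l==i],0).round(4),'on .058',plane(c,u,v,.058).round(4),'on .0885',plane(c,u,v,.0885).round(4))
    # lid front edge
    pp=[]
    for u in range(175,300,5):
        col=P[225:275,u,2]; r=np.where(col>.08)[0]
        if len(r): pp.append(plane(c,u,225+r[0]-.5,.0885)[:2])
    pp=np.array(pp); f=np.polyfit(pp[:,1],pp[:,0],1); print('edge n',len(pp),'x=%.4f*y+%.4f'%tuple(f),'yaw',-np.degrees(np.arctan(f[0])),'res',np.std(pp[:,0]-np.polyval(f,pp[:,1])))
c=cam('wrist'); slot(c,0)
m,st=pink(c); l=m.copy(); P=pts(c)
s=bot.state(); M=R.from_quat(s['ee_rot']).as_matrix(); T=(P-s['tool_pos'])@M
# handle: visible stretch before pads & near end, tool frame
for a,b in((205,235),(245,262),(390,418)):
    k=m[a:b]; q=T[a:b][k]; print('pink rows',a,b,k.sum(),np.median(q,0).round(4) if k.any() else '', P[a:b][k][:,2].mean().round(4) if k.any() else '')
E
python3 slot.py
```

```text
[250 251  28   9  96] z [0.542  0.118  0.0568] on .058 [0.5413 0.1141 0.058 ] on .0885 [0.5509 0.1086 0.0885]
[248 272  30  24 413] z [0.5342 0.1088 0.0876] on .058 [0.516  0.1194 0.058 ] on .0885 [0.5279 0.1135 0.0885]
edge n 25 x=0.2153*y+0.5227 yaw -12.14908210183286 res 0.0056033169670232285
pink rows 205 235 758 [0.0369 0.001  0.02  ] 0.2253
pink rows 245 262 668 [0.0235 0.0006 0.0174] 0.2315
pink rows 390 418 0
```

Run:
```python
from meas import *
c=cam('wrist'); P=pts(c); g=c['color'].astype(int)
d=(g.max(2)<115); d[:244]=0; d[262:]=0; d[:,:240]=0; d[:,296:]=0
k,l,st,ce=cv2.connectedComponentsWithStats(d.astype(np.uint8))
for i in range(1,k):
    if st[i,4]>10:
        u=st[i,0]+(st[i,2]-1)/2; v=st[i,1]+(st[i,3]-1)/2
        print(st[i],u,v,P[l==i].mean(0).round(4),plane(c,u,v,.058).round(4),'L/R',plane(c,st[i,0]-.5,v,.058).round(4),plane(c,st[i,0]+st[i,2]-.5,v,.058).round(4))
for r in range(248,264): print(r,''.join('#' if x<115 else '.' for x in g[r,244:300].max(1)))
pp=[]
for u in range(172,246,3):
    col=P[240:285,u,2]; r=np.where(col>.084)[0]
    if len(r): pp.append((u,240+r[0],*plane(c,u,240+r[0]-.5,.0885)[:2]))
pp=np.array(pp); print(pp[::4].round(4)); f=np.polyfit(pp[:,3],pp[:,2],1); print(f,-np.degrees(np.arctan(f[0])), 'at y=.115',np.polyval(f,.115))
# yellow drawer front top edge line for yaw
h=cv2.cvtColor(c['color'],cv2.COLOR_RGB2HSV)
s=bot.state();print(s['tool_pos'],c['o'])
# face depth points: band of mint face
F=(P[...,2]>.045)&(P[...,2]<.075)&(P[...,1]>.04)&(P[...,1]<.2)&(P[...,0]>.5)&(P[...,0]<.58); F[:,286:]=0
q=P[F]; f=np.polyfit(q[:,1],q[:,0],1); print('face',len(q),f,-np.degrees(np.arctan(f[0])),'x at .115',np.polyval(f,.115))
```

```text
[249 251  34   9 173] 265.5 255.0 [0.5412 0.112  0.0585] [0.5411 0.1123 0.058 ] L/R [0.5431 0.1265 0.058 ] [0.5391 0.0981 0.058 ]
248 ........................................................
249 ........................................................
250 ........................................................
251 .........#############################..................
252 ........###############################.................
253 .......#####......................#####.................
254 .......####.......................#####.................
255 ......#####.......................####..................
256 ......#####.......................####..................
257 .....#######.....................#####..................
258 .....#################################..................
259 ......###############################...................
260 ........................................................
261 ........................................................
262 ........................................................
263 ............................................###.........
[[1.720e+02 2.640e+02 5.539e-01 1.795e-01]
 [1.840e+02 2.630e+02 5.534e-01 1.702e-01]
 [1.960e+02 2.640e+02 5.514e-01 1.612e-01]
 [2.080e+02 2.630e+02 5.509e-01 1.519e-01]
 [2.200e+02 2.510e+02 5.591e-01 1.408e-01]
 [2.320e+02 2.630e+02 5.483e-01 1.336e-01]
 [2.440e+02 2.640e+02 5.462e-01 1.246e-01]]
[0.12835352 0.53141422] -7.314123845951997 at y=.115 0.5461748724444958
[0.57154522 0.06432871 0.2513546 ] [0.64925854 0.05295484 0.39916935]
face 1208 [0.14497975 0.52434405] -8.249250625120384 x at .115 0.5410167188551956
```

```bash
python3 -m inch '{"translation":[[0.13,-0.1,0],[0.269,-0.216,0.0],[0.269,-0.216,0.15],[0.269,-0.216,0.3],[0.269,-0.216,0.45],[0.269,-0.216,0.6],[0.269,-0.216,0.75],[0.269,-0.216,0.75],[0.269,-0.216,0.75],[0.269,-0.216,0.75]],"angular":[[0,0,0],[0,0,0],[0,0,0],[0,0,0],[0,0,0],[0,0,0],[0,0,0],[0,0,0],[0,0,0],[0,0,0]]}' - 50
for i in 1 2 3; do python3 go.py .6306 .0999 .081 -7.9; python3 -c "from station import bot; bot.read_camera('top')"; done
python3 - <<'E'
from h import *
c=cam('scene'); cv2.imwrite('pics/scene4.png',cv2.resize(c['color'][150:310,270:480,::-1],None,fx=3.6,fy=3.6,interpolation=cv2.INTER_CUBIC))
c=cam('wrist'); save(c,'wrist4.png')
E
```

```text
clock: 6.28
tool_pos: [0.6318, 0.1003, 0.1032]
ee_rot: [0.998, -0.069, 0.001, -0.0]
force: [0.1, -0.1, 0.4]
finger_gap: 0.0155
finger_force: 50.0
t 6.2833 tool [0.6318 0.1003 0.1032] yaw -7.92 trans [-0.0057  0.0027  0.1108] ang [-0.0002 -0.0011 -0.0002]
t 6.3333 tool [0.6321 0.1004 0.1037] yaw -7.9 trans [-0.0073  0.0037  0.1133] ang [-0.0004 -0.0018 -0.0001]
t 6.3833 tool [0.632  0.1005 0.1037] yaw -7.9 trans [-0.0071  0.0042  0.1134] ang [-0.0004 -0.002   0.    ]
```

View pics/scene4.png

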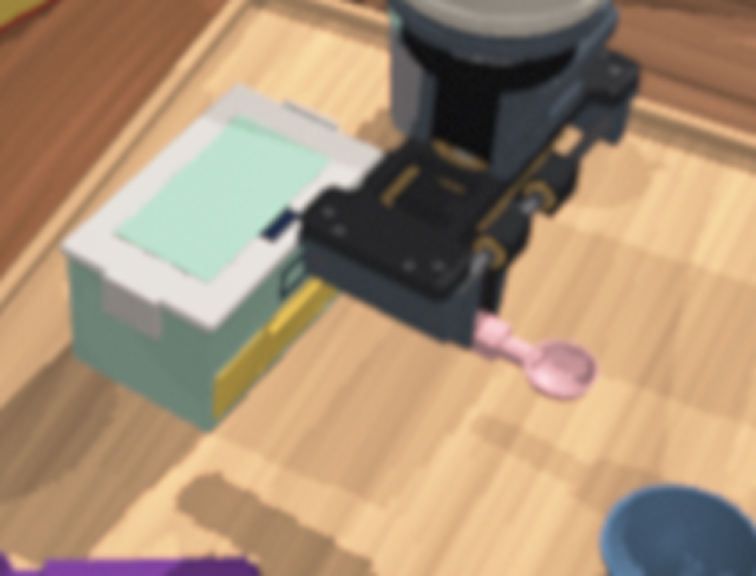

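The gripper blocks the slot in this view: the mark is at (280,224) and the frame's edge at (293,280), with the spoon bowl out front at (562,370). I'll check the spoon's level from wrist depth, then drop to slot height.

```bash
python3 -m inch '{"translation":[[0,0,0.06],[0,0.004,0.113],[0,0.004,0.113],[0,0.004,0.113],[0,0.004,0.113]],"angular":[[0,0,0],[0,0.002,0],[0,0.002,0],[0,0.002,0],[0,0.002,0]]}'
cat > lv.py <<'E'
from meas import *
for _ in range(2):
    c=cam('wrist'); P=pts(c); m,st=pink(c); s=bot.state(); M=R.from_quat(s['ee_rot']).as_matrix(); T=(P-s['tool_pos'])@M
    q=T[m]
    for a,b in((.021,.028),(.05,.056),(.056,.068),(.068,.078)):
        k=(q[:,0]>a)&(q[:,0]<b); z=q[k][:,2]; print((a,b),k.sum(),'z pct',np.percentile(z,[3,10,50]).round(4),'y',np.percentile(q[k][:,1],[2,50,98]).round(4))
    print('xmax',np.percentile(q[:,0],99.5))
E
python3 lv.py; python3 go.py .6306 .0999 .081 -7.9
```

```text
clock: 6.95
tool_pos: [0.6308, 0.0999, 0.079]
ee_rot: [0.998, -0.069, 0.002, 0.0]
force: [-0.1, -0.9, 1.0]
finger_gap: 0.0153
finger_force: 50.0
(0.021, 0.028) 732 z pct [0.0166 0.0169 0.0177] y [-0.0065  0.0012  0.0085]
(0.05, 0.056) 1290 z pct [0.0183 0.0192 0.0248] y [-0.0145  0.0012  0.0167]
(0.056, 0.068) 2644 z pct [0.0183 0.0196 0.0255] y [-0.0153  0.0012  0.0172]
(0.068, 0.078) 1257 z pct [0.018  0.0185 0.022 ] y [-0.0118  0.0012  0.0137]
xmax 0.0759833260090465
(0.021, 0.028) 711 z pct [0.0162 0.0166 0.0176] y [-0.0066  0.0011  0.0083]
(0.05, 0.056) 1294 z pct [0.0182 0.0191 0.0246] y [-0.0146  0.0011  0.0164]
(0.056, 0.068) 2637 z pct [0.0182 0.0193 0.0254] y [-0.0153  0.0011  0.0171]
(0.068, 0.078) 1287 z pct [0.0178 0.0184 0.022 ] y [-0.012   0.001   0.0138]
xmax 0.07646438526478552
t 7.05 tool [0.6311 0.0999 0.0794] yaw -7.88 trans [-0.0023  0.0003 -0.0082] ang [-0.0001 -0.0024  0.0002]
```

```bash
python3 -m inch '{"translation":[[0,-0.005,-0.007],[0,-0.005,-0.007],[0,-0.005,-0.007],[-0.02,-0.005,-0.007],[-0.04,-0.005,-0.007],[-0.055,-0.005,-0.007],[-0.07,-0.005,-0.007],[-0.08,-0.005,-0.007],[-0.09,-0.005,-0.007],[-0.1,-0.005,-0.007],[-0.11,-0.005,-0.007],[-0.12,-0.005,-0.007],[-0.12,-0.005,-0.007]],"angular":[[0,-0.002,0],[0,-0.002,0],[0,-0.002,0],[0,-0.002,0],[0,-0.002,0],[0,-0.002,0],[0,-0.002,0],[0,-0.002,0],[0,-0.002,0],[0,-0.002,0],[0,-0.002,0],[0,-0.002,0],[0,-0.002,0]]}'
python3 lv.py | tail -5;python3 go.py .5846 .1064 .081 -7.9
```

```text
clock: 8.13
tool_pos: [0.6066, 0.1042, 0.0802]
ee_rot: [0.998, -0.069, -0.0, 0.0]
force: [0.2, -0.6, -1.2]
finger_gap: 0.0158
finger_force: 50.0
(0.021, 0.028) 720 z pct [0.0163 0.0166 0.0175] y [-0.0065  0.0011  0.0084]
(0.05, 0.056) 1285 z pct [0.0182 0.0192 0.0246] y [-0.0146  0.0011  0.0163]
(0.056, 0.068) 2650 z pct [0.0181 0.0193 0.0253] y [-0.0154  0.0011  0.0172]
(0.068, 0.078) 1255 z pct [0.0178 0.0184 0.0219] y [-0.0119  0.0007  0.0137]
xmax 0.07636140523181348
t 8.2333 tool [0.6071 0.1041 0.0803] yaw -7.88 trans [-0.1129  0.0042 -0.0036] ang [-0.     -0.      0.0002]
```

There was no contact force and the spoon hasn't shifted, so the handle end looks to be in the slot. I'll keep going onto the tongue.

```bash
python3 -m inch '{"translation":[[-0.01,0,0],[-0.02,0,0],[-0.03,0,0],[-0.04,0,0],[-0.05,0,0],[-0.06,0,0],[-0.07,0,0],[-0.07,0,0],[-0.07,0,0]],"angular":[[0,0,0],[0,0,0],[0,0,0],[0,0,0],[0,0,0],[0,0,0],[0,0,0],[0,0,0],[0,0,0]]}'
python3 lv.py | tail -5;python3 go.py .5846 .1064 .081 -7.9
```

```text
clock: 8.98
tool_pos: [0.5934, 0.1061, 0.0804]
ee_rot: [0.998, -0.069, 0.0, -0.0]
force: [2.4, -0.5, -0.8]
finger_gap: 0.0155
finger_force: 50.0
(0.021, 0.028) 691 z pct [0.0162 0.0166 0.0174] y [-0.0066  0.0011  0.0084]
(0.05, 0.056) 1281 z pct [0.018  0.0189 0.0244] y [-0.0147  0.0007  0.0164]
(0.056, 0.068) 2648 z pct [0.018  0.0191 0.0252] y [-0.0154  0.0011  0.0171]
(0.068, 0.078) 1327 z pct [0.0175 0.0182 0.0218] y [-0.0122  0.0011  0.0139]
xmax 0.07656628719119267
t 9.0833 tool [0.5935 0.1061 0.0803] yaw -7.89 trans [-0.0442  0.0044 -0.0034] ang [-0.0001 -0.0003  0.0002]
```

```bash
python3 -m inch '{"translation":[[-0.01,0,0],[-0.02,0,0],[-0.03,0,0],[-0.04,0,0],[-0.045,0,0],[-0.045,0,0],[-0.045,0,0]],"angular":[[0,0,0],[0,0,0],[0,0,0],[0,0,0],[0,0,0],[0,0,0],[0,0,0]]}'
cat > dr.py <<'E'
from meas import *
c=cam('wrist'); save(c,'wrist5.png'); P=pts(c); h=cv2.cvtColor(c['color'],cv2.COLOR_RGB2HSV)
y=(h[...,0]>20)&(h[...,0]<32)&(h[...,1]>150)&(P[...,2]>.02)&(P[...,2]<.06)&(P[...,0]<.62)
q=P[y]-[.5415,.1123,0]; x=q[:,:2]@[.9905,-.1374]; print('yellow',len(x),np.percentile(x,[5,25,50,75,95]).round(4), bot.state()['force'].round(1))
E
python3 lv.py | tail -5; python3 dr.py;python3 go.py .5846 .1064 .081 -7.9
```

```text
clock: 9.67
tool_pos: [0.5844, 0.1073, 0.0803]
ee_rot: [0.998, -0.069, 0.0, -0.0]
force: [4.3, -0.0, -0.3]
finger_gap: 0.0152
finger_force: 50.0
(0.021, 0.028) 711 z pct [0.0161 0.0166 0.0174] y [-0.0066  0.0011  0.0084]
(0.05, 0.056) 1280 z pct [0.0179 0.0189 0.0245] y [-0.0146  0.0007  0.0166]
(0.056, 0.068) 2646 z pct [0.0181 0.0193 0.0253] y [-0.0153  0.0007  0.0172]
(0.068, 0.078) 1308 z pct [0.0176 0.0183 0.0219] y [-0.012   0.0007  0.0139]
xmax 0.07650788152992404
t 9.8167 tool [0.5844 0.1073 0.0803] yaw -7.88 trans [ 0.0015  0.0044 -0.0037] ang [-0.     -0.0001  0.0002]Traceback (most recent call last):
  File "dr.py", line 4, in <module>
    q=P[y]-[.5415,.1123,0]; x=q[:,:2]@[.9905,-.1374]; print('yellow',len(x),np.percentile(x,[5,25,50,75,95]).round(4), bot.state()['force'].round(1))
                                                                            ~~~~~~~~~~~~~^^^^^^^^^^^^^^^^^^^
    return _quantile_unchecked(
        a, q, axis, out, overwrite_input, method, keepdims, weights)
    return _ureduce(a,
                    func=_quantile_ureduce_func,
    ...<5 lines>...
                    overwrite_input=overwrite_input,
                    method=method)
    r = func(a, **kwargs)
    result = _quantile(arr,
                       quantiles=q,
    ...<2 lines>...
                       out=out,
                       weights=wgt)
    slices_having_nans = np.isnan(arr[-1, ...])
                                  ~~~^^^^^^^^^
IndexError: index -1 is out of bounds for axis 0 with size 0
```

View pics/wrist5.png

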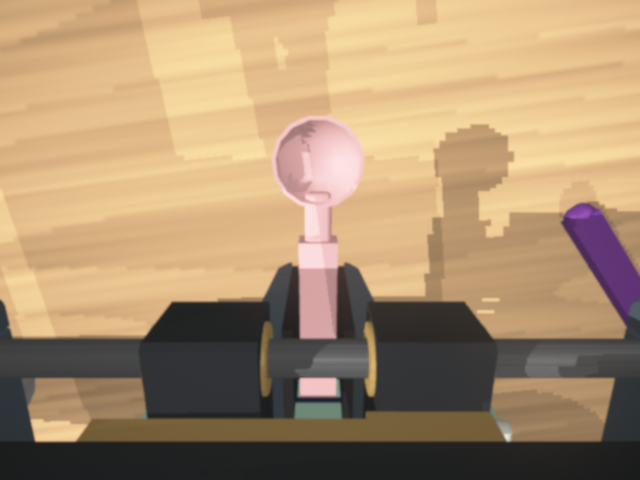

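In the wrist view the handle enters the framed slot at (318,400), with the bowl level at (319,162). The 4.3 N reading puts the tongue near full travel, so I'll creep to the stop.

```bash
python3 -m inch '{"translation":[[-0.004,0,0],[-0.008,0,0],[-0.01,0,0],[-0.01,0,0],[-0.01,0,0]],"angular":[[0,0,0],[0,0,0],[0,0,0],[0,0,0],[0,0,0]]}'
python3 - <<'E'
from meas import *
c=cam('scene'); P=pts(c); h=cv2.cvtColor(c['color'],cv2.COLOR_RGB2HSV)
cv2.imwrite('pics/scene5.png',cv2.resize(c['color'][170:290,280:420,::-1],None,fx=4,fy=4,interpolation=cv2.INTER_CUBIC))
y=(h[...,0]>20)&(h[...,0]<32)&(h[...,1]>140); y[:,:280]=0;y[:,400:]=0;y[:180]=0;y[280:]=0
q=P[y]-[.5415,.1123,0]; x=q[:,:2]@[.9905,-.1374]; print(len(x),np.percentile(x,[5,25,50,75,95]).round(4),np.percentile(q[:,2],[5,50,95]).round(3),bot.state()['force'].round(1))
E
```

```text
clock: 10.23
tool_pos: [0.5828, 0.1076, 0.0804]
ee_rot: [0.998, -0.069, 0.001, -0.0]
force: [5.7, -1.6, -0.0]
finger_gap: 0.0154
finger_force: 50.0
273 [0.0176 0.0188 0.0193 0.0198 0.0216] [0.011 0.026 0.04 ] [ 7.5 -1.1  0.2]
```

View pics/scene5.png

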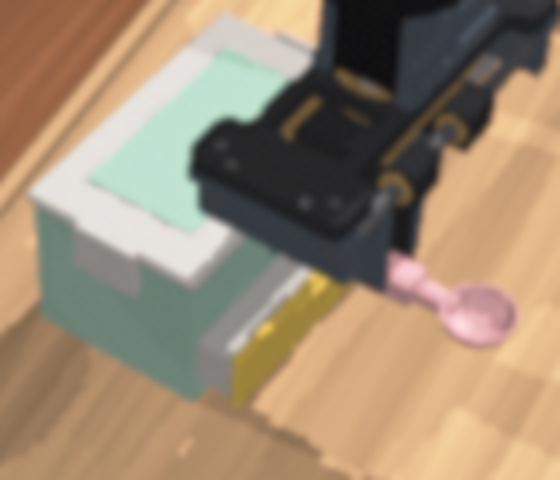

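The drawer's yellow front at about (280,340) stands roughly 19 mm out of the face. The force has risen past the spring's 5 N, so the tongue is at its stop. I'm handing in.

```bash
python3 -m inch '{"translation":[[0,0,0],[0,0,0],[0,0,0],[0,0,0]],"angular":[[0,0,0],[0,0,0],[0,0,0],[0,0,0]]}' && python3 -c "
from station import bot; print(bot.close_job())"
```

```text
clock: 10.62
tool_pos: [0.5828, 0.1076, 0.0804]
ee_rot: [0.998, -0.069, 0.001, -0.0]
force: [7.1, -1.1, -0.1]
finger_gap: 0.0154
finger_force: 50.0
the job is handed in; nothing more can be done
None
```

I handed the job in at 10.6 s, still gripping the spoon level in the slot with the tongue pushed to its stop (about 7 N) and the drawer measured about 19 mm open; no verdict came back.

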